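# Refit the access board on a laboratory service duct

### The arm

A 6-joint arm with a two-finger parallel gripper is mounted at the origin on the work surface. World frame = base frame: x ahead of the robot, y to its left, z up, the work surface at z = 0. Lengths are in m, angles in degrees, forces in N, time in s.
With the tool pointing down it reaches from about 0.35 to 0.875 m from the base axis. Payload 4.2 kg.
Tool frame: the origin (TCP) lies between the finger pads; the fingertips stand 25 mm ahead of it and the grasp point (between the pads) lies 6 mm ahead of it (r.tips_ahead is the distance from the TCP to the fingertips, in m); z points along the fingers, y is the direction in which the jaws open and shut (so a half turn about z gives the same grasp; the last joint's range is limited). The gripper opens to 87 mm and grips with 3 to 60 N. Pads are 19 mm wide; open, the fingers measure 117 mm over their backs; the gripper's body (75 mm by 190 mm) begins 51 mm behind the grasp point.
Start: joints at [79.446, 22.042, 0.453, 0, -68.411, -14.817], TCP at [0.268, 0.565, 0.248] pointing down, gripper open.
Joint ranges: [-179.83, 179.83], [-69.29, 118.12], [-61.27, 80.66], [-181.25, 117.63], [-171.15, -9.14], [-177.46, 177.46]. Speed limits (degrees/s): [159.86, 159.86, 180, 180, 180, 180].

### API

Orientations are given as a 3x3 rotation matrix whose columns are the frame's x, y, z axes.
In Python, from station import r, vision, finish_job gives the robot as it stands.
- The arm moves only by the shell command python3 -m jog 'ROWS'. ROWS is a JSON object of lists of equal length, an entry for each row: "rot": the turn, a rotation vector about the world's x, y, z in degrees, a list of three; "delta_pos": the shift along the world's x, y, z in mm, a list of three; "grip": the opening in per cent of the stroke, from 0 (shut) to 100 (fully open). A call has 1 to 10 rows; each row shifts and turns the commanded pose from where the row before left it; what a row does not reach is not made up. A row lasts 1/12 s, in which the tool goes at most 41.7 mm and 7.16 degrees, less where a joint would pass 70% of its speed; a pose out of reach is approached as far as the arm can. A call with a gripper value outside its range is refused whole. The fingers move at their own pace and stop on an object; the grip force is fixed at half the most. Time passes only in rows, so rows that do not move let the fingers close. It gives the time, the measured TCP pose, the force and the opening at its end, in the units of the state.
- r.sense(): the state, without advancing time (a new reading comes with each control period).
- vision.capture(name): name is "side" or "top"; returns a dict with "frame" (384x512x3 uint8, red, green, blue), "K" (3x3 intrinsics, pixels), "k1" (the pictures are not rectified: a ray, as slopes to the right and down, at radius r is drawn at 1 + k1 r^2 times it, then the intrinsics apply), "xyz" and "orientation" of the camera in the world. Camera axes: x right, y up, looking along -z (the intrinsics and any distortion apply to the point x, -y, -z); pixel columns grow to the right and rows downward; lengths in m; the calibration is good to about 2 mm. A picture is of the moment at which its call begins. There is no depth.
- finish_job(): hands the job in, once; it reports no verdict.
The state is a dict: "time_s": time; "joints": joint angles; "joint_velocities": joint speeds; "effort": joint torques, N m; "tcp_pos": TCP position; "ee_rot": TCP orientation; "wrist_force": force on the tool from outside, world axes, zero at the start; "moment": the same for the moment, N m; "gripper_width": opening from 0.0 (shut) to 1.0 (fully open).
Only numpy, scipy, OpenCV 4.12 (cv2) and the standard library are available. Lean on these libraries where they do the work, as an engineer would, in place of code of your own. Each camera call takes 0.05 s, during which the arm holds its last target. There are 200 camera calls.

### The job

Close the open service duct on the lab bench with its access board: pick the board up by its handle, angle its tongue under the lip of the groove along the duct's near side, then keep it home while you lower it flat and press the other edge down until the roller catch snaps over it. Feel your way and do not force the joint, leave the bench's other things where they are, and let go when the board lies flat and locked.

Things in the scene. Friction and masses are not known exactly. Their poses are not given: they have to be found in the camera images.
- duct: Grey metal service duct fixed on the bench, 210 (x) x 360 (y) x 91 mm high. Origin: centre of its underside. x points from groove side to catch side, y along the duct, z up. Mid-way an open bay, 235 mm long, framed in aluminium; end decks carry a brass gas turret (y = +150 mm, top 155 mm above the bench) and a socket plate (y = -150 mm). The tongue can chip: push with 15 N at most.
- seat (a point): On the duct, 75 mm above its origin, at ledge height: where the middle of the board's underside comes to lie, but for the frame's shift. Duct's axes. SHIFT: the frame (groove, lip, ledges, stop rail and catch as one) is screwed in slotted holes, up to 12 mm to either side along x of the nominal places given here. The shift is not reported and must be felt; the frame does not give under a push.
- groove (a point): Nominal foot of the groove's back wall, mid-length, on the groove floor (x = -68 mm, z = 75 mm from the duct's origin; true place: see SHIFT). Duct's axes. The groove runs along y and is open to +x: 9.5 mm high, 10 mm deep under a lip 5.5 mm thick (lip's top 15 mm above the floor). The floor runs on as a ledge to 40 mm from the back wall. Tongue against back wall: a few newtons tell.
- stop (a point): Nominal foot of the stop rail opposite the groove, mid-length (x = +69 mm, z = 75 mm from the duct's origin; true place: see SHIFT). Rail 15 mm tall; a ledge level with the groove floor reaches 15 mm from it towards -x. Back wall to stop rail is 137 mm, so the 134 mm board has 3 mm to spare along x, and 5 mm at either end along y. Duct's axes.
- catch (a joint): Spring roller catch amid the stop rail: roller 16 mm diameter, 30 mm long, axis along y, 11.4 mm above the ledge, standing out 5.5 mm towards -x. 0 = out, 0.0065 m = pushed fully back; spring 4 to 8 N. The board's +x edge pushes it back, passes below and is held down. With the board home about 4 to 8 N down at that edge; its weight alone leaves it hung up, about 0.13 rad off level.
- board_mid (a point): Centre, at half thickness, of the loose grey-faced access board, 134 (x) x 220 (y) x 16 mm, 0.3 to 0.55 kg, flat on the bench at the start, handle up. -x edge: tongue 6 mm thick, 16 mm wide, level with the underside. +x edge: rebate, 6 mm thick over the last 6 mm. Seated, its axes match the duct's. With the +x edge raised by up to 0.22 rad the tongue still goes fully into the groove.
- handle (a point): Middle of the bar of the board's steel bow handle: bar 12 (x) x 110 (y) x 16 mm high, its middle 28 mm above the board's top face (36 mm above its centre) and 15 mm from the board's centre towards +x; 20 mm free height under the bar, legs at its two ends. Board's axes.
- tongue (a point): Middle of the tip of the board's tongue: 67 mm from the board's centre towards -x, 3 mm above its underside. Board axes.
- reagent: Clear bottle, 60 mm diameter, 130 mm high, in the tray. Leave alone. Origin: centre of its underside.
- dropper: White dropper bottle with red cap, 38 mm diameter, 85 mm high, in the tray. Leave alone. Origin: centre of its underside.
- jar: Amber glass jar, 54 mm diameter, 58 mm high, standing just beyond the board. Leave alone. Origin: centre of its underside.
- beaker: Small glass beaker, 50 mm diameter, 55 mm high, standing on the robot's side of the duct. Leave alone. Origin: centre of its underside.
- screwdriver: Screwdriver, 160 mm long, lying on the robot's side of the board. Leave alone. Origin: underside of its middle.

How it is judged (in metres and radians):
On the way, in this order (a step that is already met when the one before it is completed fails the run):
1. the tongue is down at the groove, below the top of the lip, with the board still angled (angle between board_mid's own z axis and vertical between 0.08 and 0.7 rad and x of tongue in the frame of duct between -0.084 and -0.05 m and z of tongue in the frame of duct between 0.073 and 0.084 m and y of tongue in the frame of duct between -0.01 and 0.01 m), for 0.2 s.
2. the board lies flat on its ledges, below the catch (angle between board_mid's own z axis and vertical below 0.03 rad and z of board_mid in the frame of seat between 0.005 and 0.0105 m), for 0.2 s.
At the end, for the whole second after the job is handed in: The board lies in the duct's frame with its tongue under the lip and its other edge under the roller catch: level within 0.03 rad, its underside on the ledges within 2.5 mm, square to the duct within 0.06 rad, the catch sprung out again (below 4.5 mm), at rest and released (all of step 2 and x of board_mid in the frame of seat between -0.0145 and 0.0155 m and y of board_mid in the frame of seat between -0.008 and 0.008 m and angle between the x axis of board_mid and the x axis of seat, either way round below 0.06 rad and value of joint catch below 0.0045 m); the robot touches nothing.
It fails at once if the tongue is loaded in the groove with more than 30 N (contact force between board_c1 and duct above 30 N).
It fails at once if the duct and its frame are loaded with more than 70 N in all contacts together (contact force between duct and anything else above 70 N).
It fails at once if a bystander is pushed more than 25 mm from its place (distance of any of reagent, dropper, jar, beaker, screwdriver from where it was at the start of the episode above 0.025 m).
It also fails if it takes over 64 s, if anything falls off the work surface, if the arm or the gripper's body presses on something with over 40 N, if the wrist force passes 120 N, or if a joint passes its speed limit or range.

## Working session

There is one attempt and no reset: what is moved stays moved. The work goes in short steps, Python scripts to look and compute and a shell command to move; the robot and the scene stay as the last step left them, time stands still between calls to the robot, and variables do not carry over. Pictures are saved under pics/ and viewed, about 8 in all and at most 12, crops included, and the job is handed in when it is done.

```bash
ls; mkdir -p pics
cat > h.py <<'E'
import numpy as np, cv2
from station import r, vision, finish_job
def cap(n, save=None):
    c=vision.capture(n)
    if save: cv2.imwrite('pics/'+save+'.png', c['frame'][:,:,::-1])
    return c
def ray(c,px):
    D=np.array([c['k1'],0,0,0,0],float)
    u=cv2.undistortPoints(np.array([[px]],float),np.array(c['K'],float),D)[0,0]
    d=np.array(c['orientation'])@np.array([u[0],-u[1],-1.0]); return np.array(c['xyz']),d/np.linalg.norm(d)
def onz(c,px,z):
    o,d=ray(c,px); return o+d*(z-o[2])/d[2]
def proj(c,P):
    q=np.array(c['orientation']).T@(np.array(P)-np.array(c['xyz'])); q=np.array([q[0],-q[1],-q[2]])
    D=np.array([c['k1'],0,0,0,0],float)
    return cv2.projectPoints(q[None],np.zeros(3),np.zeros(3),np.array(c['K'],float),D)[0][0,0]
def tri(c1,p1,c2,p2):
    o1,d1=ray(c1,p1);o2,d2=ray(c2,p2)
    s=np.linalg.lstsq(np.c_[d1,-d2],o2-o1,rcond=None)[0]
    a=o1+s[0]*d1;b=o2+s[1]*d2
    return (a+b)/2,np.linalg.norm(a-b)
E
python3 - <<'E'
from h import *
for n in('top','side'):
    c=cap(n,n+'0'); print(n,c['xyz'],np.round(c['orientation'],3).tolist(),c['K'],c['k1'])
print(r.sense(), r.tips_ahead)
E
```

```text
pics
top [4.79412680e-01 8.47056023e-04 1.09445271e+00] [[-0.013, 0.995, -0.097], [-1.0, -0.013, 0.01], [0.009, 0.097, 0.995]] [[464.08983708   0.         260.58646177]
 [  0.         464.08983708 195.93420341]
 [  0.           0.           1.        ]] -0.16309563042147515
side [0.49959211 0.69831589 0.85548674] [[-0.993, 0.098, -0.068], [-0.119, -0.735, 0.668], [0.015, 0.671, 0.741]] [[458.4276046    0.         249.34528692]
 [  0.         458.4276046  189.33909911]
 [  0.           0.           1.        ]] -0.09120891613719029
{'time_s': 0.1, 'joints': array([ 7.94460816e+01,  2.20871011e+01,  3.86504721e-01, -2.44441566e-02,
       -6.84112117e+01, -1.48171926e+01]), 'joint_velocities': array([ 0.0695237 , -0.17430776,  0.1474824 ,  0.06723406, -0.06734799,
       -0.01852832]), 'effort': array([-8.32093683e-04, -3.91691351e+01,  1.87934411e+01,  4.23195630e+00,
        1.34340132e-02, -6.73641375e-05]), 'tcp_pos': array([0.26756895, 0.56428112, 0.24655581]), 'ee_rot': array([[ 9.03484056e-01, -4.28621047e-01, -7.47408689e-04],
       [-4.28621683e-01, -9.03482178e-01, -1.84571519e-03],
       [ 1.15841948e-04,  1.98792982e-03, -9.99998017e-01]]), 'wrist_force': array([ 1.53161757,  0.2382065 , -0.3115771 ]), 'moment': array([-0.04833881,  0.01220318,  0.00381816]), 'gripper_width': 0.9960218378768071} 0.025
```

View pics/top0.png

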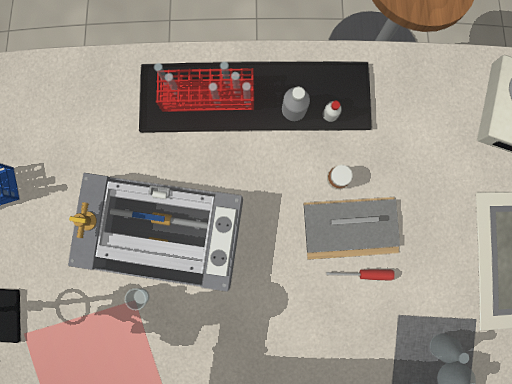

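View pics/side0.png

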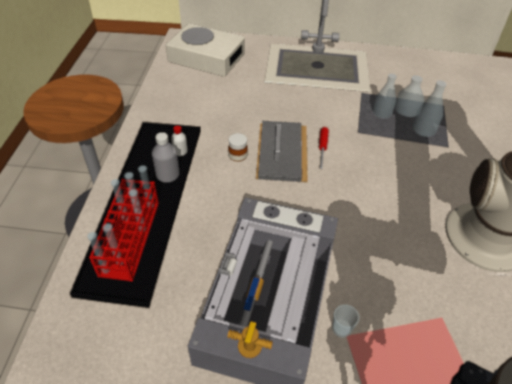

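Run:
```python
import cv2,numpy as np
t=cv2.imread('pics/top0.png');s=cv2.imread('pics/side0.png')
def cr(im,x,y,k):
    w,h=400//k,300//k
    o=cv2.resize(im[y:y+h,x:x+w],(w*k,h*k),interpolation=cv2.INTER_CUBIC); o=cv2.resize(cv2.copyMakeBorder(o,0,300-h*k,0,400-w*k,0),(400,300))
    for i in range(0,w,20): cv2.putText(o,str(x+i),(i*k,8),0,.3,(0,0,255),1)
    for i in range(0,h,20): cv2.putText(o,str(y+i),(0,i*k+4),0,.3,(0,0,255),1)
    return o
cv2.imwrite('pics/m1.png',np.vstack([np.hstack([cr(t,300,190,4)[:,:],cr(t,60,160,2)]),np.hstack([cr(s,240,115,4),cr(s,180,190,2)])]))
```

```text
(no output)
```

View pics/m1.png

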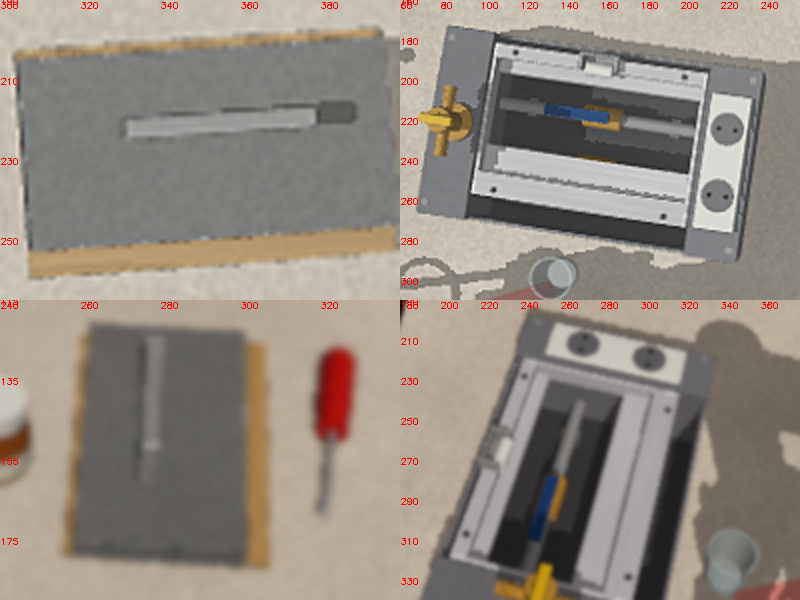

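```bash
cat > m.py <<'E'
from h import *
t=cap('top');s=cap('side')
def show(n,pts,z):
    P=np.array([onz(t,p,z) for p in pts]); print(n,P.round(4).tolist()); 
    print('  centre',P.mean(0).round(4),'sides',[round(float(np.linalg.norm(P[i]-P[(i+1)%4])),4) for i in range(4)]); return P
B=show('board face',[(303.8,204.3),(395.8,199.3),(398.3,246.8),(307.2,252.5)],.016)
y=(B[0]-B[1]+B[3]-B[2]); print('board yaw of y axis',np.degrees(np.arctan2(-y[0],y[1])))
D=show('duct',[(84,173),(241.5,196),(229,291),(68.5,266.5)],.091)
y=(D[0]-D[1]+D[3]-D[2]);x=(D[0]-D[3]+D[1]-D[2]); print('duct yaw',np.degrees(np.arctan2(-y[0],y[1])),np.degrees(np.arctan2(x[1],x[0])))
H=[(331,222),(378.5,219)]
h=[onz(t,p,.052) for p in H]; print('handle ends',np.round(h,4).tolist(),np.round((h[0]+h[1])/2,4),np.linalg.norm(h[0]-h[1]))
print('tri handle +y end', tri(t,H[0],s,(277.8,152)), 'other', tri(t,H[1],s,(279.5,124)))
print('tri duct far -y',tri(t,(241.5,196),s,(245,196)),'near -y',tri(t,(229,291),s,(338,219)))
print('roller',tri(t,(160,193),s,(228,273.5)))
E
python3 m.py
```

```text
board face [[0.5635, -0.111, 0.016], [0.5724, -0.3311, 0.016], [0.46, -0.3331, 0.016], [0.4513, -0.1166, 0.016]]
  centre [ 0.5118 -0.223   0.016 ] sides [0.2203, 0.1124, 0.2167, 0.1124]
board yaw of y axis 2.297248291588811
duct [[0.6335, 0.3839, 0.091], [0.5775, 0.0319, 0.091], [0.3731, 0.061, 0.091], [0.4261, 0.4164, 0.091]]
  centre [0.5026 0.2233 0.091 ] sides [0.3564, 0.2064, 0.3593, 0.21]
duct yaw -8.753243224036707 -8.498520136793424
handle ends [[0.5198, -0.1681, 0.052], [0.5248, -0.2777, 0.052]] [ 0.5223 -0.2229  0.052 ] 0.10968810814780118
tri handle +y end (array([ 0.5185252 , -0.16892544,  0.0466841 ]), np.float64(0.003024863646804749)) other (array([ 0.52291333, -0.27831868,  0.0493673 ]), np.float64(0.004026084950706608))
tri duct far -y (array([0.57730953, 0.03187449, 0.09231361]), np.float64(0.0001796268747425872)) near -y (array([0.37115859, 0.06160944, 0.08138324]), np.float64(0.0019304427662597563))
roller (array([0.58869869, 0.21607972, 0.06323861]), np.float64(0.0012408114682440883))
```

```bash
for i in 1; do python3 -m jog '{"rot":[[0,0,-2.07],[0,0,-2.07],[0,0,-2.07],[0,0,-2.07],[0,0,-2.07],[0,0,-2.07],[0,0,-2.07],[0,0,-2.07],[0,0,-2.07],[0,0,-2.07]],"delta_pos":[[8.47,-26.27,0],[8.47,-26.27,0],[8.47,-26.27,0],[8.47,-26.27,0],[8.47,-26.27,0],[8.47,-26.27,0],[8.47,-26.27,0],[8.47,-26.27,0],[8.47,-26.27,0],[8.47,-26.27,0]],"grip":[100,100,100,100,100,100,100,100,100,100]}'; done
```

```text
time_s: 1.03
tcp_pos: [0.3525, 0.3006, 0.2475]
ee_rot: [[0.693, -0.721, -0.0], [-0.721, -0.693, 0.0], [-0.0, 0.0, -1.0]]
wrist_force: [0.8, 0.8, 0.7]
gripper_width: 1.001
```

```bash
python3 -m jog '{"rot":[[0,0,-2.07],[0,0,-2.07],[0,0,-2.07],[0,0,-2.07],[0,0,-2.07],[0,0,-2.07],[0,0,-2.07],[0,0,-2.07],[0,0,-2.07],[0,0,-2.07]],"delta_pos":[[8.47,-26.27,0],[8.47,-26.27,0],[8.47,-26.27,0],[8.47,-26.27,0],[8.47,-26.27,0],[8.47,-26.27,0],[8.47,-26.27,0],[8.47,-26.27,0],[8.47,-26.27,0],[8.47,-26.27,0]],"grip":[100,100,100,100,100,100,100,100,100,100]}'
python3 -m jog '{"rot":[[0,0,-2.07],[0,0,-2.07],[0,0,-2.07],[0,0,-2.07],[0,0,-2.07],[0,0,-2.07],[0,0,-2.07],[0,0,-2.07],[0,0,-2.07],[0,0,-2.07]],"delta_pos":[[8.47,-26.27,0],[8.47,-26.27,0],[8.47,-26.27,0],[8.47,-26.27,0],[8.47,-26.27,0],[8.47,-26.27,0],[8.47,-26.27,0],[8.47,-26.27,0],[8.47,-26.27,0],[8.47,-26.27,0]],"grip":[100,100,100,100,100,100,100,100,100,100]}'
python3 -m jog '{"rot":[[0,0,0],[0,0,0],[0,0,0],[0,0,0],[0,0,0]],"delta_pos":[[0,0,-30],[0,0,-30],[0,0,-30],[0,0,-20],[0,0,0]],"grip":[100,100,100,100,100]}'
python3 -c "
from h import *
t=cap('top','top1');s=cap('side','side1');print(r.sense()['wrist_force'],r.sense()['joints'].round(1))
a=t['frame'][150:300,300:500];b=s['frame'][80:230,200:400]
cv2.imwrite('pics/m2.png',cv2.resize(np.hstack([a,b])[:,:,::-1],None,fx=2,fy=2,interpolation=cv2.INTER_CUBIC))"
```

```text
time_s: 1.87
tcp_pos: [0.4372, 0.0379, 0.2476]
ee_rot: [[0.393, -0.92, 0.0], [-0.92, -0.393, 0.0], [-0.0, -0.0, -1.0]]
wrist_force: [0.3, 0.7, 0.1]
gripper_width: 0.999
time_s: 2.7
tcp_pos: [0.5219, -0.2248, 0.2473]
ee_rot: [[0.042, -0.999, -0.0], [-0.999, -0.042, 0.0], [-0.0, 0.0, -1.0]]
wrist_force: [1.2, 0.9, 0.7]
gripper_width: 0.998
time_s: 3.12
tcp_pos: [0.5185, -0.2228, 0.1326]
ee_rot: [[0.043, -0.999, -0.01], [-0.999, -0.043, 0.003], [-0.003, 0.01, -1.0]]
wrist_force: [-0.5, 0.3, -0.4]
gripper_width: 0.997
[ 0.09061019 -0.11896664  1.1745168 ] [ -6.8  22.5 -16.2   0.  -51.4   9.4]
```

View pics/m2.png

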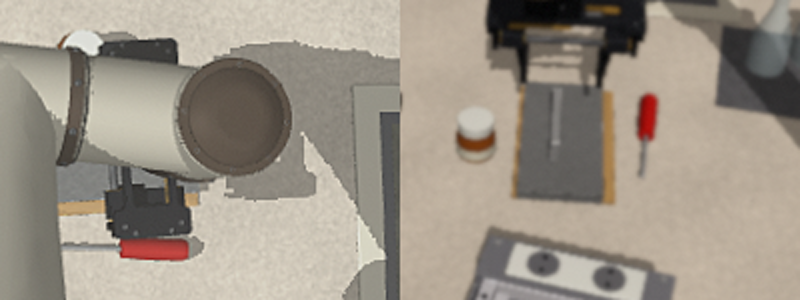

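```bash
python3 -m jog '{"rot":[[0,0,0],[0,0,0],[0,0,0],[0,0,0],[0,0,0],[0,0,0],[0,0,0],[0,0,0]],"delta_pos":[[0,0,-18],[0,0,-18],[0,0,-18],[0,0,-15],[0,0,-12],[0,0,-8],[0,0,0],[0,0,0]],"grip":[60,60,60,60,60,60,60,60]}'
```

```text
time_s: 3.88
tcp_pos: [0.5229, -0.2236, 0.0498]
ee_rot: [[0.045, -0.999, 0.002], [-0.999, -0.045, -0.001], [0.001, -0.002, -1.0]]
wrist_force: [-0.2, 0.8, -0.1]
gripper_width: 0.612
```

```bash
python3 -m jog '{"rot":[[0,0,0],[0,0,0],[0,0,0],[0,0,0],[0,0,0],[0,0,0],[0,0,0],[0,0,0]],"delta_pos":[[0,0,0],[0,0,0],[0,0,0],[0,0,0],[0,0,0],[0,0,0],[0,0,0],[0,0,0]],"grip":[0,0,0,0,0,0,0,0]}'
python3 -m jog '{"rot":[[0,0,0],[0,0,0],[0,0,0],[0,0,0],[0,0,0],[0,0,0],[0,0,0],[0,0,0],[0,0,0],[0,0,0]],"delta_pos":[[0,0,4],[0,0,6],[0,0,8],[0,0,16],[0,0,24],[0,0,28],[0,0,28],[0,0,20],[0,0,10],[0,0,0]],"grip":[0,0,0,0,0,0,0,0,0,0]}'
python3 -c "
from h import *
t=cap('top','top2');s=cap('side','side2');print(r.sense())
a=t['frame'][150:300,300:500];b=s['frame'][30:180,180:380]
cv2.imwrite('pics/m3.png',cv2.resize(np.hstack([a,b])[:,:,::-1],None,fx=2,fy=2,interpolation=cv2.INTER_CUBIC))"
```

```text
time_s: 4.55
tcp_pos: [0.5224, -0.2234, 0.0487]
ee_rot: [[0.045, -0.999, 0.001], [-0.999, -0.045, -0.0], [0.0, -0.001, -1.0]]
wrist_force: [0.8, 0.0, 0.2]
gripper_width: 0.133
time_s: 5.38
tcp_pos: [0.5229, -0.2236, 0.1954]
ee_rot: [[0.044, -0.999, 0.006], [-0.999, -0.044, -0.001], [0.001, -0.005, -1.0]]
wrist_force: [0.4, 0.0, -4.8]
gripper_width: 0.135
{'time_s': 5.4833, 'joints': array([ -6.82562029,  19.1249233 , -12.48429002,  -0.06715667,
       -58.49084834,   9.35352683]), 'joint_velocities': array([ 0.03752518,  1.52732956, -1.44364464, -0.25681703, -0.18119697,
        0.05475919]), 'effort': array([ 1.82356650e-02, -3.87509537e+01,  1.96802348e+01,  4.70534876e+00,
        6.58981455e-02,  3.62586441e-03]), 'tcp_pos': array([ 0.52089878, -0.22300696,  0.19162522]), 'ee_rot': array([[ 0.04349209, -0.99905247, -0.00161496],
       [-0.99905297, -0.04349405,  0.00119972],
       [-0.00126883,  0.00156125, -0.99999798]]), 'wrist_force': array([ 0.31813604, -0.38373009, -5.5733438 ]), 'moment': array([ 0.10613264,  0.03877807, -0.01036212]), 'gripper_width': 0.13786988857801005}
```

View pics/m3.png

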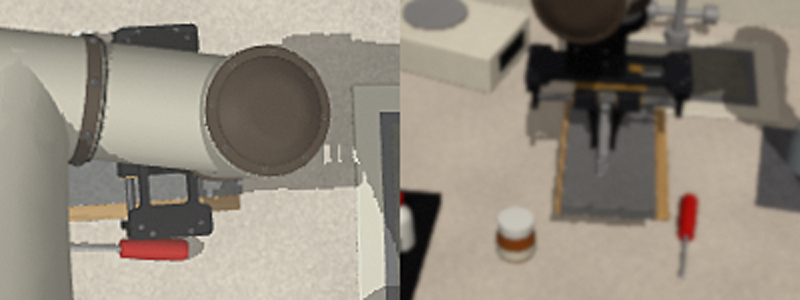

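Run:
```python
import cv2
im=cv2.imread('pics/top2.png')[165:300,60:250]
o=cv2.resize(im,None,fx=4,fy=4,interpolation=cv2.INTER_CUBIC)
for i in range(0,190,10): cv2.line(o,(i*4,0),(i*4,4),(0,0,255),1); cv2.putText(o,str(60+i),(i*4,14),0,.3,(0,0,255),1)
for i in range(0,135,10): cv2.line(o,(0,i*4),(4,i*4),(0,0,255),1); cv2.putText(o,str(165+i),(5,i*4+4),0,.3,(0,0,255),1)
cv2.imwrite('pics/duct.png',o)
```

```text
(no output)
```

View pics/duct.png

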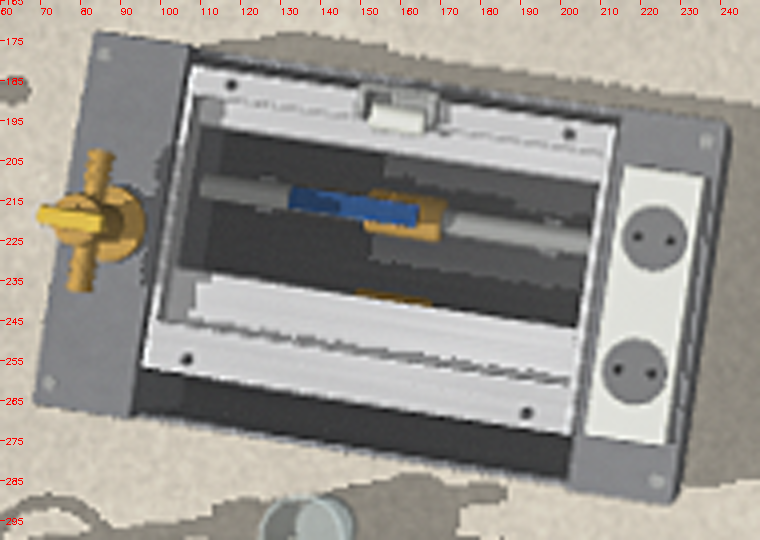

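```bash
cat > d.py <<'E'
from h import *
import cv2,glob
t=cap('top')
f=lambda u,v,z:onz(t,(60+u/4,165+v/4),z)[:2]
C=np.array([f(97,33,.091),f(729,122,.091),f(676,500,.091),f(35,402,.091)])
M=np.array([[105,180],[105,-180],[-105,-180],[-105,180]])/1000
# rigid fit
c=C.mean(0);H=M.T@(C-c);U,S,Vt=np.linalg.svd(H);R=(U@Vt).T
print('centre',c.round(4),'yaw',np.degrees(np.arctan2(R[1,0],R[0,0])),'res mm',((C-c-M@R.T)*1000).round(1).tolist())
loc=lambda p:((p-c)@R*1000).round(1)
for n,u,v,z in [('bayL',188,48,.091),('bayL',130,415,.091),('bayR',619,118,.091),('bayR',567,487,.091),('lip',190,322,.09),('lip',379,351,.09),('lip',568,380,.09),('stop',225,100,.09),('stop',600,152,.09),('roller',397,117,.092),('ledge end groove',212,272,.075),('ledge end',578,327,.075),('ledge end stop',205,127,.075),('s',600,182,.075),('beaker',306,530,.055)]:
    print(n,loc(f(u,v,z)))
E
python3 d.py
```

```text
centre [0.5038 0.2226] yaw -8.667807826765477 res mm [[-1.7, -1.4], [-1.9, 1.5], [2.4, 0.5], [1.2, -0.5]]
bayL [102.2 124.5]
bayL [-102.1  124.3]
bayR [  96.8 -119.3]
bayR [-104.1 -120.1]
lip [-46.8  98.7]
lip [-46.7  -8.1]
lip [ -47.3 -112.4]
stop [76.6 98.9]
stop [  77.1 -111.6]
roller [80.5  1.3]
ledge end groove [-18.3  95.4]
ledge end [ -18.7 -112. ]
ledge end stop [ 61.  112.6]
s [  61.7 -112.4]
beaker [-154.1   25.9]
```

```bash
cat > g.py <<'E'
import numpy as np
from scipy.spatial.transform import Rotation as R
c=np.array([.5038,.2226]);yaw=-8.67
Rd=R.from_euler('z',yaw,degrees=True)
off=np.array([82,0,45.7])/1000   # tongue tip -> TCP, board axes
def tcp(x,y,z,tilt):  # tip in duct local mm (frame as measured), tilt deg
    Rb=Rd*R.from_euler('y',-tilt,degrees=True)
    return np.r_[c,0]+Rd.apply(np.array([x,y,z])/1000)+Rb.apply(off)
def tip(p,ee):  # tip in duct local mm from TCP pose (board x = -tool y)
    ee=np.array(ee); B=np.c_[-ee[:,1],-ee[:,0],-ee[:,2]]
    q=np.array(p)-B@off; q[:2]-=c
    b=Rd.inv().apply(B[:,0]); 
    return (Rd.inv().apply(q)*1000).round(1), 'tilt',np.degrees(np.arcsin(b[2])).round(2),'yaw',np.degrees(np.arctan2(b[1],b[0])).round(2)
E
python3 -c "
from g import *
from station import r
print(tcp(-40,1.3,120,0),tcp(-40,1.3,120,11.5),tcp(-40,1.3,78,11.5),Rd.apply([0,-11.5,0]))
s=r.sense();print(s['tcp_pos'],tip(s['tcp_pos'],s['ee_rot']))"
```

```text
[0.54551603 0.21755393 0.1657    ] [0.53488167 0.21917552 0.18113073] [0.53488167 0.21917552 0.13913073] [ -1.73354709 -11.36858894   0.        ]
[ 0.52050774 -0.22293855  0.19076192] (array([   3.1, -453.8,  145.3]), 'tilt', np.float64(-0.2), 'yaw', np.float64(11.16))
```

```bash
python3 -m jog '{"rot":[[0,0,0],[0,0,0],[0,0,0],[0,0,0],[0,0,0],[0,0,0],[0,0,0],[0,0,0],[0,0,0],[0,0,0]],"delta_pos":[[0,4,4],[0,10,6],[0,20,5],[0,25,2],[1,30,0],[1,30,0],[1,30,0],[1,30,0],[1,30,0],[1,30,0]],"grip":[0,0,0,0,0,0,0,0,0,0]}'
python3 -m jog '{"rot":[[0,0,-1.1],[0,0,-1.1],[0,0,-1.1],[0,0,-1.1],[0,0,-1.1],[0,0,-1.1],[0,0,-1.1],[0,0,-1.2],[0,0,-1.2],[0,0,-1.1]],"delta_pos":[[1,30,0],[1,30,0],[1,30,0],[1,30,0],[1,26,0],[1,21,0],[1,16,0],[0,10,0],[0,7,0],[0,3,0]],"grip":[0,0,0,0,0,0,0,0,0,0]}'
python3 -m jog '{"rot":[[-0.1733,-1.137,0],[-0.1733,-1.137,0],[-0.1733,-1.137,0],[-0.1733,-1.137,0],[-0.1733,-1.137,0],[-0.1733,-1.137,0],[-0.1733,-1.137,0],[-0.1733,-1.137,0],[-0.1733,-1.137,0],[-0.1733,-1.137,0]],"delta_pos":[[0,0,0],[0,0,0],[0,0,0],[0,0,0],[0,0,0],[0,0,0],[0,0,0],[0,0,0],[0,0,0],[0,0,0]],"grip":[0,0,0,0,0,0,0,0,0,0]}'
python3 -c "
from h import *
from g import *
t=cap('top','top4');sd=cap('side','side4')
s=r.sense();print(s['tcp_pos'],s['wrist_force'],s['gripper_width'],tip(s['tcp_pos'],s['ee_rot']))
a=t['frame'][150:300,60:260];b=sd['frame'][170:320,180:380]
cv2.imwrite('pics/m4.png',cv2.resize(np.hstack([a,b])[:,:,::-1],None,fx=2,fy=2,interpolation=cv2.INTER_CUBIC))"
```

```text
time_s: 6.37
tcp_pos: [0.5273, 0.0177, 0.2094]
ee_rot: [[0.045, -0.999, -0.001], [-0.999, -0.045, -0.0], [0.0, 0.001, -1.0]]
wrist_force: [0.5, 1.6, -3.8]
gripper_width: 0.131
time_s: 7.2
tcp_pos: [0.5342, 0.2203, 0.209]
ee_rot: [[-0.15, -0.989, -0.001], [-0.989, 0.15, -0.0], [0.001, 0.001, -1.0]]
wrist_force: [-0.2, 0.0, -4.8]
gripper_width: 0.132
time_s: 8.03
tcp_pos: [0.5347, 0.2185, 0.2096]
ee_rot: [[-0.151, -0.968, 0.199], [-0.989, 0.148, -0.03], [-0.0, -0.201, -0.98]]
wrist_force: [0.7, 0.4, -4.0]
gripper_width: 0.133
[0.53399124 0.21821164 0.20923061] [-1.0468524   0.42073053 -4.2265542 ] 0.13447660912907883 (array([-4.070e+01,  1.000e-01,  1.481e+02]), 'tilt', np.float64(11.5), 'yaw', np.float64(0.05))
```

View pics/m4.png

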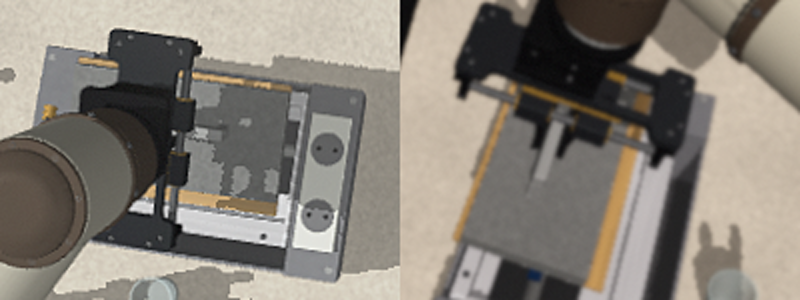

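```bash
python3 -c "
from h import *
from g import *
t=cap('top')
for px in [(198.7,257.5)]:
    p=onz(t,px,.148); q=p.copy(); q[:2]-=c; print(Rd.inv().apply(q)*1000)
im=t['frame'][235:275,150:215][:,:,::-1]
cv2.imwrite('pics/m5.png',cv2.resize(im,None,fx=10,fy=10,interpolation=cv2.INTER_CUBIC))"
```

```text
[ -39.98217571 -111.39936932  148.        ]
```

View pics/m5.png

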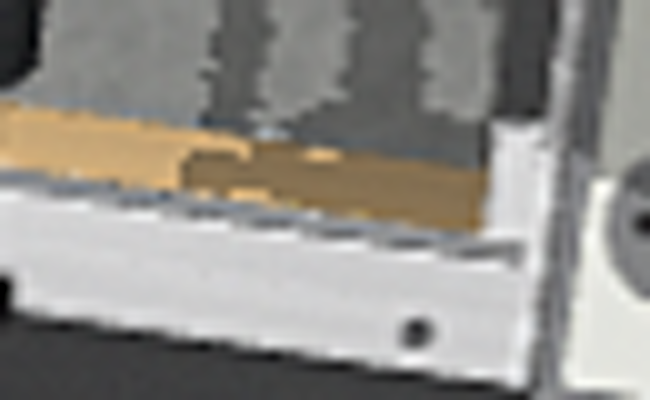

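```bash
python3 -m jog '{"rot":[[0,0,0],[0,0,0],[0,0,0],[0,0,0],[0,0,0],[0,0,0],[0,0,0],[0,0,0]],"delta_pos":[[0.2,1.2,-4],[0.2,1.3,-8],[0,0,-12],[0,0,-12],[0,0,-10],[0,0,-6],[0,0,0],[0,0,0]],"grip":[0,0,0,0,0,0,0,0]}'
cat > st.py <<'E'
from g import *
from station import r
s=r.sense();print(s['time_s'],s['tcp_pos'].round(4),'F local',Rd.inv().apply(s['wrist_force']).round(1),'M',s['moment'].round(2),s['gripper_width'].round(3),tip(s['tcp_pos'],s['ee_rot']))
E
python3 st.py
python3 -m jog '{"rot":[[0,0,0],[0,0,0],[0,0,0],[0,0,0],[0,0,0],[0,0,0]],"delta_pos":[[0,0,-4],[0,0,-4],[0,0,-3],[0,0,-2],[0,0,0],[0,0,0]],"grip":[0,0,0,0,0,0]}'; python3 st.py
```

```text
time_s: 8.85
tcp_pos: [0.5354, 0.2211, 0.1571]
ee_rot: [[-0.151, -0.969, 0.197], [-0.989, 0.148, -0.031], [0.001, -0.199, -0.98]]
wrist_force: [0.5, -1.1, -3.6]
gripper_width: 0.135
time_s: 9.35
tcp_pos: [0.5353, 0.2211, 0.1445]
ee_rot: [[-0.151, -0.969, 0.197], [-0.989, 0.148, -0.03], [0.0, -0.199, -0.98]]
wrist_force: [-0.7, -0.8, -4.0]
gripper_width: 0.132Traceback (most recent call last):
  File "st.py", line 3, in <module>
    s=r.sense();print(s['time_s'],s['tcp_pos'].round(4),'F local',Rd.inv().apply(s['wrist_force']).round(1),'M',s['moment'].round(2),s['gripper_width'].round(3),tip(s['tcp_pos'],s['ee_rot']))
                                                                                                                                     ^^^^^^^^^^^^^^^^^^^^^^^^
AttributeError: 'float' object has no attribute 'round'
Traceback (most recent call last):
  File "st.py", line 3, in <module>
    s=r.sense();print(s['time_s'],s['tcp_pos'].round(4),'F local',Rd.inv().apply(s['wrist_force']).round(1),'M',s['moment'].round(2),s['gripper_width'].round(3),tip(s['tcp_pos'],s['ee_rot']))
                                                                                                                                     ^^^^^^^^^^^^^^^^^^^^^^^^
AttributeError: 'float' object has no attribute 'round'
```

```bash
sed -i "s/s\['gripper_width'\].round(3)/round(float(s['gripper_width']),3)/" st.py; python3 st.py
python3 -m jog '{"rot":[[0,0,0],[0,0,0],[0,0,0],[0,0,0]],"delta_pos":[[0,0,-1.5],[0,0,-1],[0,0,-0.5],[0,0,0]],"grip":[0,0,0,0]}' >/dev/null; python3 st.py
python3 -m jog '{"rot":[[0,0,0],[0,0,0],[0,0,0]],"delta_pos":[[0,0,-0.7],[0,0,0],[0,0,0]],"grip":[0,0,0]}' >/dev/null; python3 st.py
```

```text
9.35 [0.5353 0.2211 0.1445] F local [-0.6 -0.9 -4. ] M [ 0.16  0.58 -0.01] 0.132 (array([-39.9,   3.2,  83.4]), 'tilt', np.float64(11.5), 'yaw', np.float64(0.01))
9.6833 [0.5352 0.2211 0.1414] F local [ 0.5  0.3 -3.7] M [ 0.15  0.6  -0.03] 0.136 (array([-40. ,   3.2,  80.3]), 'tilt', np.float64(11.49), 'yaw', np.float64(0.0))
9.9333 [0.5353 0.2211 0.1408] F local [-0.3 -1.  -4.3] M [ 0.19  0.55 -0.03] 0.133 (array([-39.9,   3.3,  79.7]), 'tilt', np.float64(11.5), 'yaw', np.float64(-0.0))
```

```bash
python3 -m jog '{"rot":[[0,0,0],[0,0,0],[0,0,0]],"delta_pos":[[0,0,-0.8],[0,0,0],[0,0,0]],"grip":[0,0,0]}' >/dev/null; python3 st.py
python3 -m jog '{"rot":[[0,0,0],[0,0,0],[0,0,0]],"delta_pos":[[0,0,-0.6],[0,0,0],[0,0,0]],"grip":[0,0,0]}' >/dev/null; python3 st.py
python3 -m jog '{"rot":[[0,0,0],[0,0,0],[0,0,0]],"delta_pos":[[0,0,-0.6],[0,0,0],[0,0,0]],"grip":[0,0,0]}' >/dev/null; python3 st.py
```

```text
10.1833 [0.5352 0.2211 0.14  ] F local [-0.8  0.2 -4.3] M [ 0.19  0.63 -0.03] 0.131 (array([-40. ,   3.2,  78.9]), 'tilt', np.float64(11.5), 'yaw', np.float64(0.0))
10.4333 [0.5352 0.2211 0.1394] F local [-0.5  0.3 -4.5] M [ 0.18  0.53 -0.04] 0.131 (array([-39.9,   3.2,  78.3]), 'tilt', np.float64(11.5), 'yaw', np.float64(-0.0))
10.6833 [0.5354 0.2212 0.139 ] F local [ 0.3 -0.4 -4.1] M [0.13 0.52 0.01] 0.134 (array([-39.8,   3.4,  77.8]), 'tilt', np.float64(11.52), 'yaw', np.float64(0.0))
```

```bash
python3 -m jog '{"rot":[[0,0,0],[0,0,0],[0,0,0]],"delta_pos":[[0,0,-0.5],[0,0,0],[0,0,0]],"grip":[0,0,0]}' >/dev/null; python3 st.py
python3 -m jog '{"rot":[[0,0,0],[0,0,0],[0,0,0]],"delta_pos":[[0,0,-0.5],[0,0,0],[0,0,0]],"grip":[0,0,0]}' >/dev/null; python3 st.py
```

```text
10.9333 [0.5356 0.2212 0.1387] F local [ 1.2 -0.2 -2.5] M [-0.01  0.31  0.03] 0.134 (array([-39.6,   3.4,  77.5]), 'tilt', np.float64(11.54), 'yaw', np.float64(-0.0))
11.1833 [0.5357 0.2212 0.1384] F local [ 2.5 -1.2  0.1] M [-0.27 -0.07 -0.01] 0.132 (array([-39.4,   3.5,  77.2]), 'tilt', np.float64(11.56), 'yaw', np.float64(0.0))
```

```bash
python3 -m jog '{"rot":[[0,0,0],[0,0,0],[0,0,0],[0,0,0],[0,0,0],[0,0,0],[0,0,0],[0,0,0]],"delta_pos":[[0,0,1.4],[0,0,0],[-2,0.3,0],[-2,0.3,0],[-2,0.3,0],[-2,0.3,0],[0,0,0],[0,0,0]],"grip":[0,0,0,0,0,0,0,0]}' >/dev/null; python3 st.py
python3 -m jog '{"rot":[[0,0,0],[0,0,0],[0,0,0],[0,0,0],[0,0,0]],"delta_pos":[[-1,0.15,0],[-1,0.15,0],[-1,0.15,0],[0,0,0],[0,0,0]],"grip":[0,0,0,0,0]}' >/dev/null; python3 st.py
python3 -m jog '{"rot":[[0,0,0],[0,0,0],[0,0,0],[0,0,0]],"delta_pos":[[-1,0.15,0],[-1,0.15,0],[0,0,0],[0,0,0]],"grip":[0,0,0,0]}' >/dev/null; python3 st.py
```

```text
11.85 [0.5267 0.2222 0.139 ] F local [-0.5  0.4 -3.4] M [ 0.17  0.63 -0.04] 0.132 (array([-48.5,   3. ,  77.9]), 'tilt', np.float64(11.46), 'yaw', np.float64(0.01))
12.2667 [0.5241 0.2227 0.1391] F local [ 0.7  0.5 -4.4] M [ 0.19  0.61 -0.05] 0.136 (array([-51.2,   3.2,  78. ]), 'tilt', np.float64(11.49), 'yaw', np.float64(0.01))
12.6 [0.5222 0.2231 0.1392] F local [-0.2 -0.2 -3.5] M [ 0.17  0.6  -0.02] 0.136 (array([-53.1,   3.2,  78.1]), 'tilt', np.float64(11.5), 'yaw', np.float64(0.0))
```

```bash
for k in 1; do python3 -m jog '{"rot":[[0,0,0],[0,0,0],[0,0,0]],"delta_pos":[[-1.5,0.2,0],[0,0,0],[0,0,0]],"grip":[0,0,0]}' >/dev/null; python3 st.py; done
python3 -m jog '{"rot":[[0,0,0],[0,0,0],[0,0,0]],"delta_pos":[[-1,0.15,0],[0,0,0],[0,0,0]],"grip":[0,0,0]}' >/dev/null; python3 st.py
python3 -m jog '{"rot":[[0,0,0],[0,0,0],[0,0,0]],"delta_pos":[[-1,0.15,0],[0,0,0],[0,0,0]],"grip":[0,0,0]}' >/dev/null; python3 st.py
```

```text
12.85 [0.5207 0.2233 0.1393] F local [ 0.5 -0.4 -5. ] M [0.19 0.6  0.  ] 0.136 (array([-54.7,   3.2,  78.1]), 'tilt', np.float64(11.5), 'yaw', np.float64(0.0))
13.1 [0.5197 0.2234 0.1393] F local [ 0.5 -0.3 -4.5] M [0.18 0.55 0.04] 0.132 (array([-55.6,   3.2,  78.1]), 'tilt', np.float64(11.5), 'yaw', np.float64(0.0))
13.35 [0.5187 0.2235 0.1392] F local [ 1.2 -0.4 -5. ] M [0.23 0.59 0.04] 0.133 (array([-56.7,   3.2,  78.1]), 'tilt', np.float64(11.5), 'yaw', np.float64(0.0))
```

```bash
python3 -m jog '{"rot":[[0,0,0],[0,0,0],[0,0,0]],"delta_pos":[[-0.7,0.1,0],[0,0,0],[0,0,0]],"grip":[0,0,0]}' >/dev/null; python3 st.py
python3 -m jog '{"rot":[[0,0,0],[0,0,0],[0,0,0]],"delta_pos":[[-0.7,0.1,0],[0,0,0],[0,0,0]],"grip":[0,0,0]}' >/dev/null; python3 st.py
```

```text
13.6 [0.5181 0.2237 0.1393] F local [-0.2  0.3 -4.9] M [ 0.22  0.55 -0.02] 0.135 (array([-57.3,   3.2,  78.2]), 'tilt', np.float64(11.51), 'yaw', np.float64(-0.0))
13.85 [0.5175 0.2238 0.1394] F local [ 1.3  0.1 -5.3] M [-0.02  0.24 -0.08] 0.134 (array([-57.9,   3.2,  78.2]), 'tilt', np.float64(11.52), 'yaw', np.float64(-0.01))
```

```bash
python3 -m jog '{"rot":[[0,0,0],[0,0,0],[0,0,0]],"delta_pos":[[-0.7,0.1,0],[0,0,0],[0,0,0]],"grip":[0,0,0]}' >/dev/null; python3 st.py
python3 -m jog '{"rot":[[0,0,0],[0,0,0],[0,0,0]],"delta_pos":[[-0.6,0.1,0],[0,0,0],[0,0,0]],"grip":[0,0,0]}' >/dev/null; python3 st.py
```

```text
14.1 [0.5171 0.2238 0.1396] F local [ 4.2 -2.5 -2.3] M [-0.56 -0.54 -0.22] 0.136 (array([-58.2,   3.2,  78.4]), 'tilt', np.float64(11.55), 'yaw', np.float64(-0.01))
14.35 [0.5169 0.2239 0.1399] F local [ 5.8 -2.5 -2.3] M [-0.87 -1.02 -0.24] 0.132 (array([-58.4,   3.2,  78.7]), 'tilt', np.float64(11.59), 'yaw', np.float64(-0.0))
```

```bash
python3 -c "
from g import *
T=[11.5,9.5,7.5,6,5,4,3,2,1,0,-1]
P=[tcp(-59,3.2,78,t)*1000 for t in T]
for i in range(1,len(T)): print(T[i],(P[i]-P[i-1]).round(2), Rd.apply([0,T[i-1]-T[i],0]).round(3))"
```

```text
9.5 [ 2.07 -0.32 -2.52] [0.301 1.977 0.   ]
7.5 [ 1.98 -0.3  -2.59] [0.301 1.977 0.   ]
6 [ 1.42 -0.22 -1.99] [0.226 1.483 0.   ]
5 [ 0.92 -0.14 -1.35] [0.151 0.989 0.   ]
4 [ 0.9  -0.14 -1.36] [0.151 0.989 0.   ]
3 [ 0.87 -0.13 -1.38] [0.151 0.989 0.   ]
2 [ 0.85 -0.13 -1.39] [0.151 0.989 0.   ]
1 [ 0.83 -0.13 -1.41] [0.151 0.989 0.   ]
0 [ 0.8  -0.12 -1.42] [0.151 0.989 0.   ]
-1 [ 0.78 -0.12 -1.44] [0.151 0.989 0.   ]
```

```bash
python3 -m jog '{"rot":[[0.15,0.99,0],[0.15,0.99,0],[0,0,0],[0,0,0]],"delta_pos":[[1.03,-0.16,-1.26],[1.03,-0.16,-1.26],[0,0,0],[0,0,0]],"grip":[0,0,0,0]}' >/dev/null; python3 st.py
python3 -m jog '{"rot":[[0.15,0.99,0],[0.15,0.99,0],[0,0,0],[0,0,0]],"delta_pos":[[0.99,-0.15,-1.3],[0.99,-0.15,-1.3],[0,0,0],[0,0,0]],"grip":[0,0,0,0]}' >/dev/null; python3 st.py
```

```text
14.6833 [0.5191 0.2238 0.1373] F local [ 4.8 -1.9 -2.1] M [-0.76 -1.03 -0.18] 0.133 (array([-58.3,   3.5,  78.6]), 'tilt', np.float64(9.59), 'yaw', np.float64(-0.01))
15.0167 [0.521  0.2236 0.1346] F local [ 5.2 -1.5 -2.3] M [-0.72 -1.2  -0.14] 0.133 (array([-58.3,   3.7,  78.5]), 'tilt', np.float64(7.6), 'yaw', np.float64(0.0))
```

```bash
python3 -m jog '{"rot":[[0.15,0.99,0],[0.075,0.49,0],[0,0,0],[0,0,0]],"delta_pos":[[0.94,-0.15,-1.33],[0.48,-0.07,-0.66],[0,0,0],[0,0,0]],"grip":[0,0,0,0]}' >/dev/null; python3 st.py
python3 -m jog '{"rot":[[0.15,0.99,0],[0,0,0],[0,0,0]],"delta_pos":[[0.92,-0.14,-1.35],[0,0,0],[0,0,0]],"grip":[0,0,0]}' >/dev/null; python3 st.py
python3 -m jog '{"rot":[[0.15,0.99,0],[0,0,0],[0,0,0]],"delta_pos":[[0.9,-0.14,-1.36],[0,0,0],[0,0,0]],"grip":[0,0,0]}' >/dev/null; python3 st.py
```

```text
15.35 [0.5221 0.2234 0.133 ] F local [ 3.4 -1.8  1.8] M [-0.71 -0.88 -0.18] 0.131 (array([-58.6,   3.6,  78.9]), 'tilt', np.float64(6.12), 'yaw', np.float64(0.03))
15.6 [0.5232 0.2233 0.1314] F local [ 4.8 -1.9  1.1] M [-0.76 -1.36 -0.15] 0.136 (array([-58.5,   3.7,  78.6]), 'tilt', np.float64(5.12), 'yaw', np.float64(0.02))
15.85 [0.5243 0.2231 0.1297] F local [ 6.7 -2.  -1.9] M [-0.76 -1.66 -0.18] 0.13 (array([-58.4,   3.7,  78.2]), 'tilt', np.float64(4.1), 'yaw', np.float64(0.02))
```

```bash
python3 -m jog '{"rot":[[0.15,0.99,0],[0,0,0],[0,0,0]],"delta_pos":[[0.87,-0.13,-1.38],[0,0,0],[0,0,0]],"grip":[0,0,0]}' >/dev/null; python3 st.py
python3 -m jog '{"rot":[[0.15,0.99,0],[0,0,0],[0,0,0]],"delta_pos":[[0.85,-0.13,-1.39],[0,0,0],[0,0,0]],"grip":[0,0,0]}' >/dev/null; python3 st.py
python3 -m jog '{"rot":[[0.15,0.99,0],[0,0,0],[0,0,0]],"delta_pos":[[0.83,-0.13,-1.41],[0,0,0],[0,0,0]],"grip":[0,0,0]}' >/dev/null; python3 st.py
```

```text
16.1 [0.5252 0.223  0.1282] F local [ 6.3 -1.7 -1.3] M [-0.67 -1.69 -0.11] 0.135 (array([-58.3,   3.6,  78.1]), 'tilt', np.float64(3.1), 'yaw', np.float64(0.01))
16.35 [0.526  0.2229 0.1267] F local [ 6.3 -1.2 -1.9] M [-0.77 -1.72 -0.13] 0.131 (array([-58.3,   3.6,  78. ]), 'tilt', np.float64(2.1), 'yaw', np.float64(0.01))
16.6 [0.527  0.2227 0.125 ] F local [ 7.7 -1.4 -2.5] M [-0.74 -1.98 -0.09] 0.136 (array([-58.2,   3.6,  77.7]), 'tilt', np.float64(1.11), 'yaw', np.float64(0.0))
```

```bash
python3 -m jog '{"rot":[[0.15,0.99,0],[0,0,0],[0,0,0]],"delta_pos":[[1.2,-0.18,-1.42],[0,0,0],[0,0,0]],"grip":[0,0,0]}' >/dev/null; python3 st.py
python3 -m jog '{"rot":[[0,0,0],[0,0,0],[0,0,0]],"delta_pos":[[0,0,-0.8],[0,0,0],[0,0,0]],"grip":[0,0,0]}' >/dev/null; python3 st.py
python3 -c "
from h import *
t=cap('top','top6');sd=cap('side','side6')
a=t['frame'][150:300,60:260];b=sd['frame'][170:320,180:380]
cv2.imwrite('pics/m6.png',cv2.resize(np.hstack([a,b])[:,:,::-1],None,fx=2,fy=2,interpolation=cv2.INTER_CUBIC))"
```

```text
16.85 [0.5276 0.2225 0.1237] F local [ 6.4 -1.4 -3. ] M [-0.52 -1.65 -0.08] 0.132 (array([-58.4,   3.6,  77.9]), 'tilt', np.float64(0.07), 'yaw', np.float64(-0.0))
17.1 [0.5277 0.2226 0.1237] F local [ 5.2 -1.5  2.1] M [-0.63 -1.38 -0.15] 0.13 (array([-58.3,   3.6,  77.8]), 'tilt', np.float64(0.11), 'yaw', np.float64(0.04))
```

View pics/m6.png

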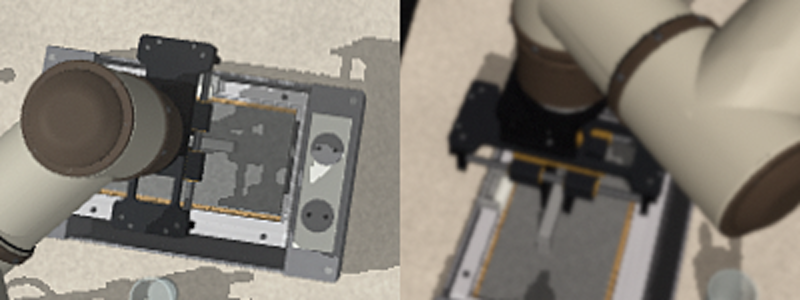

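```bash
python3 -m jog '{"rot":[[0,0,0],[0,0,0],[0,0,0]],"delta_pos":[[0,0,-1],[0,0,0],[0,0,0]],"grip":[0,0,0]}' >/dev/null; python3 st.py
python3 -m jog '{"rot":[[0.08,0.49,0],[0,0,0],[0,0,0]],"delta_pos":[[0,0,-0.8],[0,0,0],[0,0,0]],"grip":[0,0,0]}' >/dev/null; python3 st.py
```

```text
17.45 [0.5277 0.2226 0.1236] F local [ 3.2 -3.5  7.3] M [-0.75 -0.81 -0.16] 0.133 (array([-58.3,   3.5,  77.8]), 'tilt', np.float64(0.13), 'yaw', np.float64(0.05))
17.7 [0.5277 0.2225 0.1236] F local [ 0.7 -2.9 10.2] M [-0.83 -0.43 -0.13] 0.132 (array([-58.6,   3.5,  78.4]), 'tilt', np.float64(-0.35), 'yaw', np.float64(0.06))
```

```bash
python3 -m jog '{"rot":[[-0.08,-0.49,0],[0,0,0],[0,0,0],[0,0,0]],"delta_pos":[[0.3,0,1.2],[0,0,1],[0,0,0],[0,0,0]],"grip":[0,0,0,0]}' >/dev/null; python3 st.py
python3 -m jog '{"rot":[[0,0,0],[0,0,0],[0,0,0],[0,0,0],[0,0,0],[0,0,0]],"delta_pos":[[0,0,0],[0,0,0],[0,0,0],[0,0,0],[0,0,0],[0,0,0]],"grip":[35,35,35,35,35,35]}'; python3 st.py
python3 -m jog '{"rot":[[0,0,0],[0,0,0],[0,0,0],[0,0,0],[0,0,0],[0,0,0],[0,0,0],[0,0,0],[0,0,0]],"delta_pos":[[0,0,6],[0,0,12],[0,0,20],[0,0,25],[0,0,25],[0,0,25],[0,0,20],[0,0,0],[0,0,0]],"grip":[35,35,35,35,35,35,35,35,35]}'
```

```text
18.0333 [0.5277 0.2226 0.1237] F local [ 4.7 -0.7  1.2] M [-0.42 -1.24 -0.13] 0.133 (array([-58.3,   3.6,  77.9]), 'tilt', np.float64(0.06), 'yaw', np.float64(0.02))
time_s: 18.53
tcp_pos: [0.527, 0.2223, 0.1232]
ee_rot: [[-0.151, -0.989, -0.001], [-0.989, 0.151, -0.0], [0.001, 0.001, -1.0]]
wrist_force: [0.3, -0.0, 0.3]
gripper_width: 0.342
18.5333 [0.527  0.2223 0.1232] F local [0.3 0.  0.3] M [ 0.14 -0.07 -0.01] 0.342 (array([-59.1,   3.2,  77.5]), 'tilt', np.float64(-0.05), 'yaw', np.float64(0.01))
time_s: 19.28
tcp_pos: [0.5276, 0.2226, 0.2582]
ee_rot: [[-0.151, -0.989, 0.002], [-0.989, 0.151, 0.002], [-0.003, -0.002, -1.0]]
wrist_force: [0.2, 0.5, -0.0]
gripper_width: 0.349
```

Now move the arm clear (towards −y) and look.

```bash
python3 -m jog '{"rot":[[0,0,0],[0,0,0],[0,0,0],[0,0,0],[0,0,0],[0,0,0],[0,0,0],[0,0,0],[0,0,0],[0,0,0]],"delta_pos":[[0,-25,0],[0,-35,0],[0,-35,0],[0,-35,0],[0,-35,0],[0,-35,0],[0,-35,0],[0,-35,0],[0,-25,0],[0,0,0]],"grip":[35,35,35,35,35,35,35,35,35,35]}'
python3 - <<'E'
from h import *
t=cap('top','top7');s=cap('side','side7')
a=cv2.resize(t['frame'][165:300,60:250],(570,405),interpolation=cv2.INTER_CUBIC)
b=cv2.resize(s['frame'][190:350,180:350],(425,400),interpolation=cv2.INTER_CUBIC)
o=np.zeros((600,800,3),np.uint8); o[:300,:422]=cv2.resize(a,(422,300)); o[:300,430:749]=cv2.resize(b,(319,300))
o[305:600,:500]=cv2.resize(t['frame'][172:231,100:200],(500,295),interpolation=cv2.INTER_CUBIC)
o[305:600,505:799]=cv2.resize(s['frame'][245:294,200:249],(294,295),interpolation=cv2.INTER_CUBIC)
cv2.imwrite('pics/fin.png',o[:,:,::-1])
E
```

```text
time_s: 20.12
tcp_pos: [0.5261, -0.0763, 0.255]
ee_rot: [[-0.156, -0.988, -0.004], [-0.988, 0.156, -0.001], [0.001, 0.003, -1.0]]
wrist_force: [0.0, 0.6, -0.2]
gripper_width: 0.35
```

View pics/fin.png

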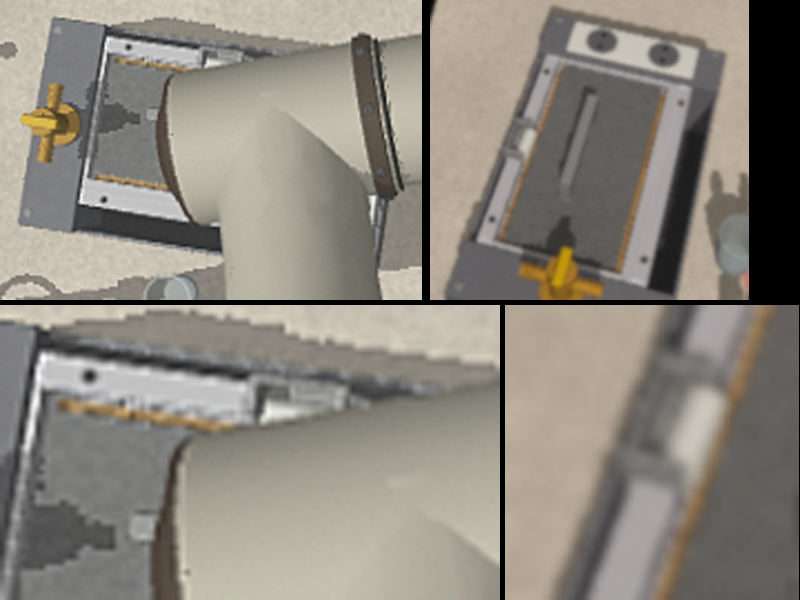

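```bash
python3 - <<'E'
from h import *
from g import *
s=cap('side')
for nm,X,Y,px in [('+x-y',61,-110,(252,224.6)),('+x+y',61,110,(217.3,317.9)),('-x-y',-51,-110,(304.2,235.3)),('-x+y',-51,110,(282.3,333.9))]:
    out=[]
    for tilt in (0,.13):
        b=R.from_euler('y',-tilt).apply(np.array([X+67,Y,13])/1e3)
        P=np.r_[c,0]+Rd.apply(np.array([-58.3,2.5,78])/1e3+b); out.append(proj(s,P).round(1))
    print(nm,'seen',px,'flat',out[0],'hung',out[1])
E
python3 st.py
```

```text
+x-y seen (252, 224.6) flat [250.4 223.5] hung [251.8 218.9]
+x+y seen (217.3, 317.9) flat [218.  315.7] hung [219.2 311.8]
-x-y seen (304.2, 235.3) flat [302.5 235.4] hung [303.4 235. ]
-x+y seen (282.3, 333.9) flat [278.3 331.5] hung [279.4 331.3]
20.2667 [ 0.5269 -0.0728  0.2555] F local [-0.  -0.3  0.3] M [ 0.1  -0.04 -0.03] 0.348 (array([ -14.8, -288.5,  209.9]), 'tilt', np.float64(-0.12), 'yaw', np.float64(-0.05))
```

```bash
python3 -c "
from station import finish_job; print(finish_job())"
```

```text
the job is handed in; nothing more can be done
None
```

The access board is in the duct, lying flat with its tongue under the lip, and as far as I could see its other edge is held by the catch. I handed the job in at about 20 s of the 64 s allowed; the hand-in gives no verdict.

**What I did**
- I gripped the board by its handle and tilted it 11.5°. The tongue tip was set down on the groove ledge, with first contact at 77.8 mm against 78 mm expected.
- I slid it in under the lip until the back wall answered with about 6 N. That puts the frame shift at about +10 mm, which agrees with the +9 mm I estimated from the pictures.
- I then turned the board down about the tongue with 3 to 8 N keeping it home, past the roller (felt between 7.6° and 6°). It bottomed at level and I pressed it to about 10 N, then let go and moved the arm clear.

**Last checks**
- **Flat:** before letting go, the tool height matched a flat board (123.7 mm). The last side view also fits: the +x corners are within about 2 pixels of the flat prediction, against 6 for a board hung up on the catch.
- **Less certain fits:** one tongue-side corner was about 4.5 pixels off, which I put down to reading it by eye. The duct corner fit had about 2 mm of residual, and along the duct I could only place the board to about 2 mm.
- **Catch:** in the last close-up the roller stands out over the board's edge. I did not measure its travel or do a pull-up test.
- **Bystanders:** I felt no knocks, and the beaker looks in place in the last views. I did not measure any of the five afterwards.

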